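# Gauge a pump sleeve, then hold the hood open

### The arm

A 6-joint arm with a two-finger parallel gripper is mounted at the origin on the work surface. World frame = base frame: x ahead of the robot, y to its left, z up, the work surface at z = 0. Lengths are in m, angles in rad, forces in N, time in s.
With the tool pointing down it reaches from about 0.3 to 0.875 m from the base axis. Payload 4.2 kg.
Tool frame: the origin (TCP) lies at the very end of the fingers, on their centre line; the grasp point (between the pads) lies 19 mm behind it; z points along the fingers, y is the direction in which the jaws open and shut (so a half turn about z gives the same grasp; the last joint's range is limited). The gripper opens to 85 mm and grips with 20 to 120 N. Pads are 22 mm wide; open, the fingers measure 114 mm over their backs; the gripper's body (76 mm by 85 mm) begins 54 mm behind the grasp point. The pads swing forward as they close: fully open they stand 13 mm farther back than shut.
Start: joints at [-1.358, 0.32, 1.565, -0, 1.257, -0.02], TCP at [0.133, -0.56, 0.231] pointing down, gripper open.
Joint ranges: [-3.11, 3.11], [-0.84, 2.01], [0.21, 2.61], [-1.34, 4.49], [0.05, 2.63], [-2.56, 2.56]. Speed limits (rad/s): [2.57, 2.57, 3.14, 3.14, 3.14, 3.14].

### API

Orientations are given as a rotation vector (axis times angle).
In Python, from station import arm gives the robot as it stands. The module is installed in compiled form; this text tells all that it offers.
- The arm moves only by the tool apply_moves, never from a script. Its argument "moves" is one flat list of numbers, 6 for each row, row after row: the shift along the tool's x, y, z in cm, then the turn, a rotation vector about the tool's x, y, z in degrees. A call has 1 to 5 rows; each row is the pose to reach, as a shift and turn from the pose commanded when the call began, along the tool's axes at that moment; what a row does not reach only later rows make up. A row lasts 1/10 s, in which the tool goes at most 50 mm and 8.59 degrees, less where a joint would pass 70% of its speed; a pose out of reach is approached as far as the arm can. A call with a gripper value outside its range is refused whole. "grip" is the closure, from -1 (fully open) to 1 (shut), so that 0 is half open, set as the call begins (left out, the last holds). The fingers move at their own pace and stop on an object; "grip_force" is the grip in N (left out, the last holds). Time passes only in rows, so rows that repeat a pose let the fingers close. It gives the time, the measured TCP pose, the force and the opening at its end, in the units of the state.
- arm.sense(): the state, without advancing time (a new reading comes with each control period).
- arm.snapshot(name): name is "scene" or "side" or "wrist"; returns a dict with "image" (480x640x3 uint8, blue, green, red), "range_z" (480x640 float32, m along the optical axis (not along the pixel's ray), 0 where there is no reading), "intrinsics" (3x3 intrinsics, pixels), "rvec" (rotation vector, rad) and "tvec" (3), from world to camera coordinates, as OpenCV has them. Camera axes: x right, y down, z forward; pixel columns grow to the right and rows downward; lengths in m; the calibration is good to about 2 mm. The wrist camera is an equidistant fisheye: a pixel r from the principal point sees the ray r / f radians off the axis. A picture is of the moment at which its call begins.
- arm.finish_job(): hands the job in, once; it reports no verdict.
Trained networks look in the newest picture that a camera, given by its name, has taken for a name from the list of things; names that differ only in an ending like _2 or _b are one class to them, and where a whole thing is asked for, a point or a joint stands for the part that bears it (a point fixed in the world has none). Each returns a list of dicts, best first, with "score" (0 to 1); they miss things now and then, are a little off and sometimes report something else, mostly with a low value. They report only what shows in the picture. A call takes as long as a camera call. They do not tell look-alikes from the thing itself.
- arm.boxes_of(camera, query): "location" ([column, row] as shares, 0 to 1, of the picture: columns of its width, rows of its height, amid what is visible of it).
- arm.outline_of(camera, query): "mask" (480x640 bool, what is visible of it) and "location" ([column, row] as shares, 0 to 1, of the picture: columns of its width, rows of its height, amid what is visible of it).
The state is a dict: "t": time; "joint_pos": joint angles; "joint_velocities": joint speeds; "joint_efforts": joint torques, N m; "tcp_pos": TCP position; "orientation": TCP orientation; "force": force on the tool from outside, world axes, zero at the start; "moment": the same for the moment, N m; "opening": finger opening in m.
Only numpy, scipy, OpenCV 4.12 (cv2) and the standard library are available. Lean on these libraries where they do the work, as an engineer would, in place of code of your own. Each camera call takes 0.05 s, during which the arm holds its last target. There are 200 camera calls.

### The job

Two spare white roller sleeves stand on the bench: pick the one whose bore fits over the steel gauge pin, slide it down the pin until it sits fully home on the base, and let go of it there, with the pump's hood still shut; the other sleeve stays standing on the bench. Then lift the pump's clear hinged hood (it has a black bar on top) to 50 degrees open (within about 5 degrees) and finish while holding it still there, so that a colleague can fit the sleeve: the hood falls shut if you let go. Leave the bottle and the jar where they are.

Things in the scene. Friction and masses are not known exactly. Their poses are not given: they have to be found in the camera images.
- sleeve_wide: white plastic sleeve (tube), 34 mm outside diameter, 40 mm tall, 50 g, bore 19 mm: it fits over the 16 mm gauge pin. Loose, standing upright on the bench; from outside only the bore tells it from the other sleeve. Origin: centre of its underside; z along the bore, up.
- sleeve_tight: white plastic sleeve, 34 mm outside diameter, 40 mm tall, 60 g, bore 10 mm: too tight for the gauge pin. Loose, standing upright on the bench. Origin: centre of its underside.
- gauge: fixed steel fit gauge: round base 64 mm in diameter and 12 mm thick, with one upright pin 16 mm in diameter in its centre; the pin ends 62 mm above the bench (50 mm above the base), its last 5 mm tapering to 10 mm. Origin: centre of the underside, at bench level.
- gauge_seat (a point): point on the pin's axis at the top face of the gauge's base (12 mm above the bench): the underside of a sleeve that is fully home is here. z up.
- pump: white tabletop pump, fixed on the bench: housing 200 mm (x) by 180 mm (y), top 75 mm above the bench, a round black and steel roller head on top under the clear hood. Origin: centre of the underside, at bench level; its x axis points level from the keypad front towards the hinge at the rear, y along the hinge, z up.
- hood_hinge (a point): middle of the hood's hinge line, fixed to the pump: 80 mm behind the pump's origin along its x, 77 mm above the bench. The hinge line runs along the pump's y.
- hood (a joint): opening angle of the clear plastic hood in rad: 0 shut, grows as its front rises; stop at 1.2; 50 degrees = 0.873. The hood is 170 mm (x) by 160 mm (y) by 45 mm tall, about 0.45 kg with its bar (can vary from 0.3 to 0.6 kg); its hinge turns freely, so that it falls shut from any angle.
- grab_bar (a point): centre of the black round bar on the hood's top near its front edge, 12 mm diameter, 90 mm long along the pump's y, on two 8 mm end posts (74 mm free between), 35 mm above the hood's top, rigid with the hood. Origin: bar's centre; hood shut: 155 mm before the hinge (pump's -x), 80 mm above it, 157 mm above the bench. It swings up and back about the hinge; it can turn in the fingers.
- flask: bystander: closed white plastic bottle, 68 mm diameter, 150 mm tall, loose, beyond the gauge. Origin: centre of its underside.
- jar: bystander: small capped sample jar, 44 mm diameter, 60 mm tall, loose, beyond the gauge. Origin: centre of its underside.
There are look-alikes about, which are no part of the job. Leave any blue look-alike of the sleeve_tight alone.

How it is judged:
By the outcome, as a careful person would: the job done as asked, in the order asked, and still so for the second after the job is handed in, while the arm keeps its last pose, push and grip.
It also fails if it takes over 45 s, if anything falls off the work surface, if the arm or the gripper's body presses on something with over 40 N, if the wrist force passes 120 N, or if a joint passes its speed limit or range.

## Working session

There is one attempt and no reset: what is moved stays moved. The work goes in short steps, Python scripts to look and compute and a tool call to move; the robot and the scene stay as the last step left them, time stands still between calls to the robot, and variables do not carry over. Pictures are saved under pics/ and viewed, about 8 in all and at most 12, crops included, and the job is handed in when it is done.

Besides the shell and the picture viewer there is one more tool, called after "Emit:" by a JSON object that holds its "op" and its "data", one argument or row to a line. apply_moves: Moves the arm, as the interface text tells. Its arguments: {"type":"object","properties":{"moves":{"type":"array","items":{"type":"number"}},"grip":{"type":"number"},"grip_force":{"type":"number"}},"required":["moves"]}

```bash
mkdir -p pics; ls; cat > h.py <<'E'
import numpy as np, cv2
from station import arm
from scipy.spatial.transform import Rotation as R
def cam(s):
    return R.from_rotvec(np.ravel(s["rvec"])).as_matrix(), np.ravel(s["tvec"]), s["intrinsics"]
def to_world(s,uv,z):
    Rm,t,K=cam(s); u,v=np.asarray(uv,float).reshape(-1,2).T; z=np.ravel(z)
    c=np.stack([(u-K[0,2])/K[0,0]*z,(v-K[1,2])/K[1,1]*z,z],1)
    return (c-t)@Rm
def to_world_fish(s,uv,z):
    Rm,t,K=cam(s); u,v=np.asarray(uv,float).reshape(-1,2).T; z=np.ravel(z)
    d=np.stack([(u-K[0,2])/K[0,0],(v-K[1,2])/K[1,1]],1); r=np.linalg.norm(d,axis=1)+1e-9
    c=np.stack([d[:,0]/r*np.tan(r)*z,d[:,1]/r*np.tan(r)*z,z],1)
    return (c-t)@Rm
def cloud(s,mask,fish=False):
    v,u=np.nonzero(mask&(s["range_z"]>0)); 
    return (to_world_fish if fish else to_world)(s,np.stack([u,v],1),s["range_z"][v,u])
E
cat > a.py <<'E'
from h import *
np.set_printoptions(precision=4,suppress=True)
ims=[]
for c in ["scene","side","wrist"]:
    s=arm.snapshot(c); im=s["image"].copy()
    print(c,s["intrinsics"].ravel(),"pos",-cam(s)[0].T@cam(s)[1])
    for q in ["sleeve_wide","gauge","pump","grab_bar","flask","jar"]:
        for o in arm.outline_of(c,q)[:5]:
            p=cloud(s,o["mask"],c=="wrist"); l=np.array(o["location"])*[640,480]
            print(q,round(o["score"],2),l.round(),p.shape[0], np.percentile(p,[2,50,98],axis=0).ravel() if len(p) else None)
            cv2.putText(im,q[:6],tuple(int(x) for x in l),0,.4,(0,0,255),1)
    cv2.imwrite(f"pics/{c}0.png",im)
print(arm.sense())
E
python3 a.py
```

```text
pics
scene [499.4089   0.     319.87     0.     499.4089 235.7341   0.       0.
   1.    ] pos [1.1694 0.2353 0.6831]
sleeve_wide 0.81 [505. 250.] 486 [0.3739 0.3276 0.0008 0.4423 0.3429 0.0301 0.4495 0.3587 0.0425]
gauge 0.87 [370. 270.] 866 [0.517  0.0846 0.0023 0.5492 0.1158 0.0131 0.5736 0.1427 0.0614]
pump 0.97 [215. 218.] 12365 [ 0.4774 -0.2782  0.018   0.599  -0.1669  0.1089  0.6645 -0.0964  0.1567]
grab_bar 0.67 [211. 202.] 7681 [ 0.4769 -0.2731  0.0818  0.572  -0.1783  0.1226  0.644  -0.106   0.1609]
flask 0.61 [289. 329.] 3119 [0.7262 0.015  0.0023 0.763  0.0519 0.0939 0.7777 0.0765 0.1516]
jar 0.96 [344. 371.] 1116 [0.7524 0.1176 0.005  0.7812 0.1384 0.0541 0.7914 0.1567 0.0626]
side [535.7136   0.     318.627    0.     535.7136 249.89     0.       0.
   1.    ] pos [ 0.2867 -0.6385  0.6325]
sleeve_wide 0.63 [193. 221.] 329 [0.4163 0.3269 0.0038 0.4304 0.3333 0.029  0.446  0.3559 0.0417]
gauge 0.91 [278. 278.] 812 [0.5119 0.083  0.0019 0.5385 0.1076 0.0127 0.5692 0.1397 0.0615]
pump 0.91 [363. 376.] 21688 [ 0.449  -0.2917  0.0181  0.5326 -0.2445  0.121   0.6331 -0.1153  0.
[... 287 characters left out ...]
.0625]
jar 0.39 [363. 352.] 14819 [ 0.4598 -0.2802  0.0791  0.5399 -0.2223  0.1223  0.6314 -0.1146  0.1619]
wrist [371.6483   0.     318.0471   0.     371.6483 235.4296   0.       0.
   1.    ] pos [ 0.1955 -0.5453  0.373 ]
{'t': 1.05, 'joint_pos': array([-1.358 ,  0.3196,  1.5645, -0.    ,  1.2574, -0.02  ]), 'joint_velocities': array([-0.0005,  0.    ,  0.0001,  0.0018,  0.0005, -0.0002]), 'joint_efforts': array([ -0.001 , -41.5425, -23.443 ,   0.0003,   0.0005,   0.    ]), 'tcp_pos': array([ 0.1326, -0.5595,  0.2313]), 'orientation': array([ 3.1203,  0.3648, -0.    ]), 'force': array([-0.0853,  0.6587, -0.0432]), 'moment': array([-0.0012,  0.031 , -0.0675]), 'opening': 0.0853558309393856}
```

View pics/scene0.png

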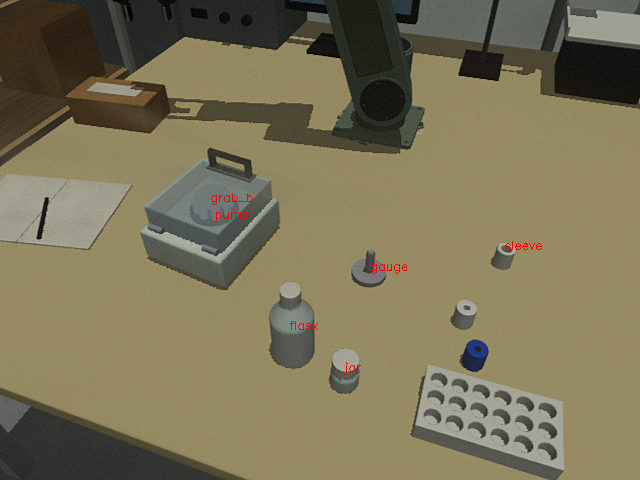

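View pics/side0.png

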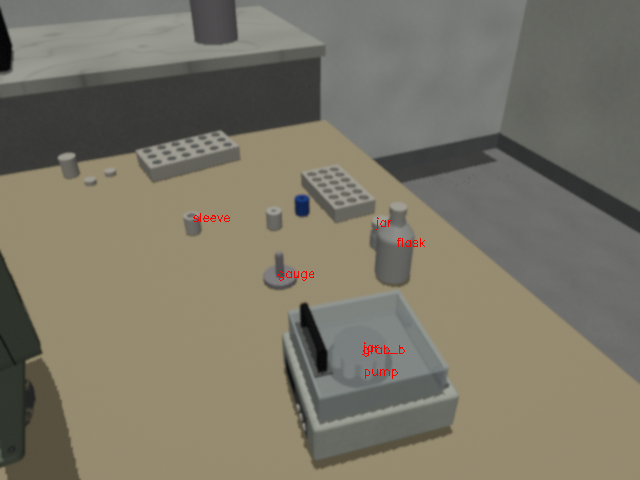

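```bash
cat > b.py <<'E'
from h import *
from scipy.optimize import least_squares
np.set_printoptions(precision=4,suppress=True)
S={c:arm.snapshot(c) for c in["scene","side"]}
im=S["scene"]["image"]
cv2.imwrite("pics/crop.png",cv2.resize(im[230:380,440:530],None,fx=6,fy=4*1,interpolation=2) if 0 else cv2.resize(im[235:375,440:530],None,fx=4.2,fy=4.2,interpolation=2))
def circ(p,r):
    f=least_squares(lambda q:np.hypot(*(p[:,:2]-q).T)-r,p[:,:2].mean(0),loss="soft_l1",f_scale=.001); return f.x,np.sqrt(f.fun**2).mean(),len(p)
for c,s in S.items():
    P=cloud(s,np.ones((480,640),bool))
    def near(x,y,r,lo,hi):
        d=np.hypot(P[:,0]-x,P[:,1]-y); return P[(d<r)&(P[:,2]>lo)&(P[:,2]<hi)]
    print(c)
    p=near(.545,.112,.06,.022,.058); print("pin",circ(p,.008)); p=near(.545,.112,.02,.02,.09);print("pin top",np.percentile(p[:,2],[50,90,99]))
    b=near(.545,.112,.06,.002,.010); print("base side",circ(b,.032))
    for n,(x,y) in {"A":(.435,.343),"B":(.55,.3)}.items():
        p=near(x,y,.06,.006,.034); 
        if n=="B": 
            q=near(x,y,.08,.02,.06); print(len(q),np.median(q,0)); p=near(*np.median(q,0)[:2],.03,.006,.034)
        x0,e,k=circ(p,.017); t=near(*x0,.02,.034,.06); print(n,x0,e,k,"top",np.percentile(t[:,2],[50,90,98]))
    bar=P[(P[:,2]>.148)&(P[:,2]<.175)&(abs(P[:,0]-.5)<.12)&(abs(P[:,1]+.19)<.14)]
    bm=bar.mean(0);u=np.linalg.svd(bar-bm)[2]; t=(bar-bm)@u[0]
    print("bar",len(bar),bm,u[0],np.percentile(t,[1,99]),bm+u[0]*np.mean(np.percentile(t,[1,99])))
    # housing sides
    h=P[(P[:,2]>.06)&(P[:,2]<.10)&(abs(P[:,0]-.55)<.2)&(abs(P[:,1]+.19)<.15)]
    print("pump rect",cv2.minAreaRect(h[:,:2].astype(np.float32)))
    ht=P[(P[:,2]>.112)&(P[:,2]<.135)&(abs(P[:,0]-.55)<.2)&(abs(P[:,1]+.19)<.15)]
    print("hood rect",cv2.minAreaRect(ht[:,:2].astype(np.float32)))
E
python3 b.py
```

```text
scene
pin (array([0.542 , 0.1132]), np.float64(0.0006639440996239864), 126)
pin top [0.0458 0.0619 0.0647]
base side (array([0.5436, 0.1124]), np.float64(0.013525949600023282), 424)
A [0.4313 0.3438] 0.0016305111137997876 241 top [0.0399 0.0417 0.043 ]
421 [0.6034 0.2915 0.0396]
B [0.5957 0.292 ] 0.0009370347009851831 238 top [0.0406 0.0421 0.0429]
bar 322 [ 0.4858 -0.18    0.1598] [ 0.1201  0.9926 -0.0153] [-0.0489  0.042 ] [ 0.4854 -0.1834  0.1598]
pump rect ((0.5589227080345154, -0.19283102452754974), (0.18156303465366364, 0.20011939108371735), 82.0467529296875)
hood rect ((0.5520057678222656, -0.19286048412322998), (0.16322219371795654, 0.1728990226984024), 82.42916870117188)
side
pin (array([0.5421, 0.1148]), np.float64(0.0009104318973893406), 132)
pin top [0.0434 0.0613 0.0631]
base side (array([0.5429, 0.1143]), np.float64(0.009987132912520612), 268)
A [0.4314 0.3459] 0.00160075839741796 194 top [0.0395 0.0414 0.0421]
229 [0.5938 0.2844 0.037 ]
B [0.5967 0.2934] 0.0012410398233110428 184 top [0.04   0.0417 0.0422]
bar 577 [ 0.4791 -0.1901  0.1608] [-0.1299 -0.9908 -0.0386] [-0.0517  0.038 ] [ 0.48   -0.1833  0.161 ]
pump rect ((0.5533362627029419, -0.1944158971309662), (0.1802588552236557, 0.20284679532051086), 81.72493743896484)
hood rect ((0.5512472987174988, -0.1918991208076477), (0.1639762818813324, 0.17220573127269745), 81.9782485961914)
```

View pics/crop.png

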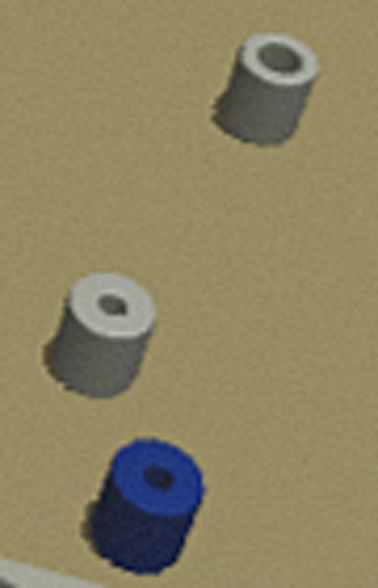

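The scene view shows two white sleeves at about (504,256), with the wide bore, and (464,314), with the narrow one. The blue look-alike is at (475,355), and rack holes and distant cups are also about. The crop confirms that (504,256) is the wide-bore one, so I take A at about (0.431, 0.345). The pin is at (0.542, 0.114), the bar at (0.483, -0.183, 0.158) and the pump yaw is about -8°. The scene and side cameras agree within 2 mm apart from the bar's x (5 mm), and the heights match the text.

Emit:
{"op": "apply_moves", "data": {
  "moves": [3.2,-3.6,0,0,0,-8.5,6.4,-7.2,-0.5,0,0,-17,9.6,-10.8,-1,0,0,-25.5,12.8,-14.4,-1,0,0,-34,16,-18,-1,0,0,-42.5],
  "grip": -0.3
}}

```text
t: 1.65
tcp_pos: [0.2474, -0.3459, 0.2416]
orientation: [2.771, 1.478, 0.001]
force: [0.6, -0.8, 1.0]
opening: 0.0555
```

```bash
cat > go.py <<'E'
# go.py x y z [yaw of tool y deg] [tilt deg about world pump -y]: shift/turn in tool axes
from h import *
import sys
np.set_printoptions(precision=4,suppress=True)
a=[float(v) for v in sys.argv[1:]]; s=arm.sense()
R0=R.from_rotvec(s["orientation"]); yw=np.radians(a[3] if len(a)>3 else -8)
y=np.array([np.cos(yw),np.sin(yw),0]); z=np.array([0,0,-1.]); Rt=R.from_matrix(np.stack([np.cross(y,z),y,z],1))
if len(a)>4: Rt=Rt*R.from_euler("x",a[4],degrees=True)
print("t",s["t"],"tcp",s["tcp_pos"],"F",s["force"],"open",s["opening"],"tooly",R0.as_matrix()[:,1],"q",s["joint_pos"])
print("shift cm",R0.inv().apply(np.array(a[:3])-s["tcp_pos"])*100,"turn",(R0.inv()*Rt).as_rotvec(degrees=True))
E
python3 go.py .40 .0 .24
```

```text
t 1.65 tcp [ 0.2474 -0.3459  0.2416] F [ 0.5844 -0.8148  1.046 ] open 0.055472156212366945 tooly [ 0.8304 -0.5572  0.0012] q [-0.9771  0.0733  1.8577  0.0002  1.2094 -0.3862]
shift cm [37.2226 -6.5969  0.1477] turn [  0.063    0.0279 -25.8602]
```

Emit:
{"op": "apply_moves", "data": {
  "moves": [4.8,-0.8,0,0,0,-6,9.6,-1.7,0,0,0,-12,14.4,-2.5,0,0,0,-18,19.2,-3.4,0,0,0,-24,24,-4.2,0,0,0,-25.9]
}}

```text
t: 2.15
tcp_pos: [0.3472, -0.1234, 0.2417]
orientation: [2.373, 2.057, 0.001]
force: [1.4, -0.1, 0.2]
opening: 0.0556
```

```bash
python3 go.py .4313 .345 .13
```

```text
t 2.15 tcp [ 0.3472 -0.1234  0.2417] F [ 1.376  -0.0633  0.2156] open 0.05560620647671401 tooly [ 0.9899 -0.1416  0.0014] q [-0.3728 -0.0218  1.9565 -0.0001  1.2055 -0.2306]
shift cm [47.5685  1.6806 11.1517] turn [ 0.0795  0.0251 -0.1404]
```

Emit:
{"op": "apply_moves", "data": {
  "moves": [4.9,0.2,0,0,0,0,9.8,0.4,0,0,0,0,14.7,0.6,0,0,0,0,19.6,0.8,0,0,0,0,24.5,1,0,0,0,0]
}}

```text
t: 2.65
tcp_pos: [0.3919, 0.1179, 0.2417]
orientation: [2.374, 2.056, 0.002]
force: [0.6, -1.2, -0.0]
opening: 0.0557
```

Emit:
{"op": "apply_moves", "data": {
  "moves": [4.8,0.2,1,0,0,0,9.5,0.3,2.5,0,0,0,14,0.4,4,0,0,0,18,0.5,6,0,0,0,18,0.5,6,0,0,0]
}}

```text
t: 3.15
tcp_pos: [0.4223, 0.2966, 0.1785]
orientation: [-2.37, -2.06, 0.005]
force: [-0.0, -1.4, 0.3]
opening: 0.0556
```

```bash
cat > w.py <<'E'
from h import *
import sys
s=arm.snapshot("wrist"); cv2.imwrite(f"pics/{sys.argv[1]}.png",s["image"])
for o in arm.outline_of("wrist","sleeve_wide")[:4]:
    p=cloud(s,o["mask"],True); t=p[p[:,2]>.036] if len(p) else p
    print(o["score"],np.array(o["location"])*[640,480],len(p),np.percentile(p,[2,50,98],axis=0).round(4).tolist() if len(p) else "", cv2.minEnclosingCircle(t[:,:2].astype(np.float32)) if len(t)>3 else "")
E
python3 w.py w1; python3 go.py .4313 .345 .006
```

```text
0.71 [320.512 163.008] 1217 [[0.4141, 0.3294, -0.0013], [0.4299, 0.3435, 0.0386], [0.446, 0.3603, 0.0403]] ((0.4300735592842102, 0.3448382019996643), 0.016991227865219116)
t 3.25 tcp [0.4223 0.2934 0.1806] F [ 0.3034 -0.4305 -0.4311] open 0.055679179013999734 tooly [ 0.9899 -0.142  -0.0013] q [ 0.5851  0.2652  1.779  -0.0005  1.0996  0.7278]
shift cm [ 5.2704  0.1822 17.4484] turn [-0.0757  0.1036 -0.161 ]
```

Emit:
{"op": "apply_moves", "data": {
  "moves": [2.5,0.1,4,0,0,0,5.3,0.1,8,0,0,0,5.3,0.1,12,0,0,0,5.3,0.1,15.5,0,0,0,5.3,0.1,17.4,0,0,0]
}}

```text
t: 3.75
tcp_pos: [0.4306, 0.3433, 0.0056]
orientation: [2.377, 2.054, -0.005]
force: [0.1, -0.7, 0.6]
opening: 0.0553
```

Emit:
{"op": "apply_moves", "data": {
  "moves": [0,0,0,0,0,0,0,0,0,0,0,0,0,0,0,0,0,0,0,0,0,0,0,0],
  "grip": 1,
  "grip_force": 35
}}

```text
t: 4.15
tcp_pos: [0.4323, 0.3458, 0.009]
orientation: [2.376, 2.055, 0.005]
force: [-0.9, -0.2, -0.1]
opening: 0.0336
```

```bash
python3 go.py .4313 .345 .006
```

```text
t 4.15 tcp [0.4323 0.3458 0.009 ] F [-0.9298 -0.1882 -0.1161] open 0.03362811504362393 tooly [ 0.9896 -0.1441  0.0024] q [ 0.6539  0.5176  1.8929 -0.0002  0.7278  0.7987]
shift cm [-0.096  -0.0922  0.3001] turn [ 0.136 -0.129 -0.286]
```

Emit:
{"op": "apply_moves", "data": {
  "moves": [0,0,-3,0,0,0,0,0,-7,0,0,0,-2,1.5,-10.5,0,0,0,-5.5,3.7,-11,0,0,0,-9,6,-11,0,0,0]
}}

```text
t: 4.65
tcp_pos: [0.4793, 0.2477, 0.1205]
orientation: [2.372, 2.057, 0.01]
force: [0.9, 0.7, -1.2]
opening: 0.0341
```

Emit:
{"op": "apply_moves", "data": {
  "moves": [-3.5,2.3,0,0,0,0,-7,4.7,0,0,0,0,-10.5,7,0,0,0,0,-12.3,8.2,0,0,0,0,-12.3,8.2,0,0,0,0]
}}

```text
t: 5.15
tcp_pos: [0.5427, 0.1117, 0.1183]
orientation: [2.378, 2.05, 0.003]
force: [0.2, 0.0, 0.2]
opening: 0.034
```

```bash
cat > c.py <<'E'
from h import *
from scipy.optimize import least_squares
np.set_printoptions(precision=4,suppress=True)
s0=arm.sense(); T=s0["tcp_pos"]; print(s0["t"],T,s0["opening"])
def circ(p,r):
    f=least_squares(lambda q:np.hypot(*(p[:,:2]-q).T)-r,p[:,:2].mean(0),loss="soft_l1",f_scale=.001); return f.x,len(p)
for c in ["scene","side"]:
    s=arm.snapshot(c); P=cloud(s,np.ones((480,640),bool)); d=np.hypot(*(P[:,:2]-[.542,.114]).T)
    print(c,"pin",circ(P[(d<.04)&(P[:,2]>.022)&(P[:,2]<.058)],.008))
    p=P[(d<.05)&(P[:,2]>T[2]-.03)&(P[:,2]<T[2]+.04)]; print("near",len(p),np.percentile(p,[2,50,98],axis=0))
    u,v=s["image"].shape[1],0
    Rm,t,K=cam(s); q=Rm@np.array([.542,.114,.08])+t; u,v=int(K[0,0]*q[0]/q[2]+K[0,2]),int(K[1,1]*q[1]/q[2]+K[1,2])
    cv2.imwrite(f"pics/{c}1.png",cv2.resize(s["image"][v-50:v+50,u-50:u+50],None,fx=4,fy=4,interpolation=2))
a,b=[cv2.imread(f"pics/{c}1.png") for c in("scene","side")]
w=arm.snapshot("wrist")["image"]; cv2.imwrite("pics/pin1.png",np.hstack([a,b])); cv2.imwrite("pics/wr1.png",w)
E
python3 c.py
```

```text
5.15 [0.5427 0.1117 0.1183] 0.03402377783276126
scene pin (array([0.5419, 0.1133]), 118)
near 438 [[0.5231 0.0985 0.1142]
 [0.5565 0.118  0.1411]
 [0.5736 0.1285 0.1563]]
side pin (array([0.5422, 0.115 ]), 132)
near 791 [[0.511  0.0968 0.1136]
 [0.5396 0.1033 0.1404]
 [0.5683 0.1257 0.1565]]
```

View pics/pin1.png

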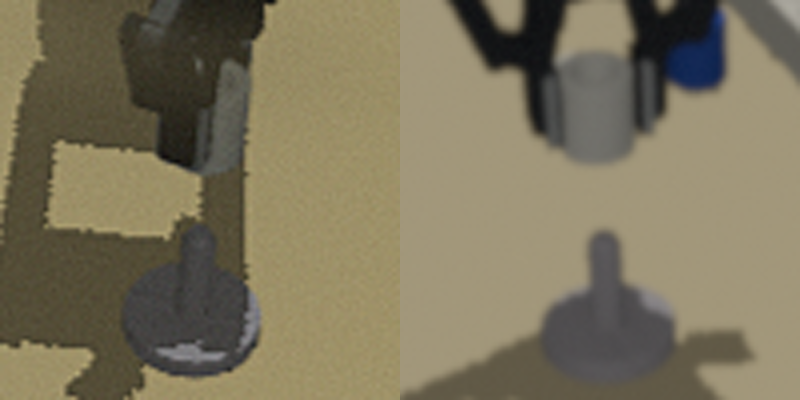

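```bash
cat > d.py <<'E'
from h import *
from scipy.optimize import least_squares
np.set_printoptions(precision=4,suppress=True)
T=arm.sense()["tcp_pos"]; print(T,arm.sense()["orientation"])
f=lambda p:least_squares(lambda q:np.hypot(*(p[:,:2]-q).T)-.017,T[:2],loss="soft_l1",f_scale=.001).x
for c in ["scene","side","wrist"]:
    s=arm.snapshot(c)
    for o in arm.outline_of(c,"sleeve_wide")[:3]:
        m=cv2.erode(o["mask"].astype(np.uint8),np.ones((2,2)))>0
        p=cloud(s,m,c=="wrist")
        if len(p)<20 or np.hypot(*(np.median(p,0)-T)[:2])>.05: continue
        zz=np.percentile(p[:,2],[1,50,99]); k=p[p[:,2]<zz[2]-.006]
        t=p[p[:,2]>zz[2]-.004]; print(c,o["score"],len(p),"z",zz,"fit",f(k),"top",cv2.minEnclosingCircle(t[:,:2].astype(np.float32)))
E
python3 d.py
```

```text
[0.541  0.1148 0.1178] [-2.3757 -2.0556 -0.0011]
scene 0.72 180 z [0.001  0.1369 0.1526] fit [0.541  0.1143] top ((0.5428110361099243, 0.12320147454738617), 0.01194997038692236)
side 0.95 406 z [0.1146 0.1394 0.152 ] fit [0.5404 0.1171] top ((0.5405151844024658, 0.11391287297010422), 0.016027119010686874)
wrist 0.56 8692 z [0.1129 0.1469 0.15  ] fit [0.5338 0.1218] top ((0.5395870804786682, 0.11676020920276642), 0.017127998173236847)
```

Emit:
{"op": "apply_moves", "data": {
  "moves": [-0.1,0.1,1,0,0,0,-0.1,0.1,3,0,0,0,-0.1,0.1,4.5,0,0,0,-0.1,0.1,5.2,0,0,0,-0.1,0.1,5.8,0,0,0]
}}

```text
t: 6.1
tcp_pos: [0.5419, 0.1131, 0.0584]
orientation: [-2.375, -2.056, 0.001]
force: [-0.3, 0.1, -0.6]
opening: 0.0342
```

```bash
python3 d.py; python3 go.py .542 .114 .018
```

```text
[0.5419 0.1131 0.0584] [-2.3752 -2.0555  0.0014]
scene 0.53 152 z [0.0541 0.0804 0.0932] fit [0.5429 0.1121] top ((0.5436738729476929, 0.12314636260271072), 0.012222256511449814)
side 0.97 385 z [0.053  0.0791 0.0933] fit [0.5414 0.1149] top ((0.5413737893104553, 0.11142896115779877), 0.015369678847491741)
wrist 0.79 8731 z [0.0555 0.0891 0.0922] fit [0.5355 0.1197] top ((0.5412867665290833, 0.11475911736488342), 0.016977248713374138)
t 6.4 tcp [0.5426 0.1132 0.0599] F [ 0.3143 -0.5545  0.6285] open 0.03363029059258353 tooly [ 0.9896 -0.1437  0.0013] q [ 0.185   0.4506  1.8432 -0.0001  0.8464  0.3292]
shift cm [ 0.0682 -0.0776  4.1925] turn [ 0.0771 -0.0204 -0.2603]
```

Emit:
{"op": "apply_moves", "data": {
  "moves": [0,0,0.8,0,0,0,0,0,1.6,0,0,0,0,0,2.4,0,0,0,0,0,3.2,0,0,0,0,0,3.6,0,0,0]
}}

```text
t: 6.9
tcp_pos: [0.5415, 0.113, 0.022]
orientation: [-2.375, -2.055, 0.003]
force: [-0.1, -0.1, 0.1]
opening: 0.0338
```

Emit:
{"op": "apply_moves", "data": {
  "moves": [0,0,0.2,0,0,0,0,0,0.4,0,0,0,0,0,0.5,0,0,0,0,0,0.6,0,0,0]
}}

```text
t: 7.3
tcp_pos: [0.5422, 0.1132, 0.0194]
orientation: [2.376, 2.055, 0.001]
force: [-6.2, -1.5, 20.3]
opening: 0.0337
```

```bash
python3 d.py; python3 go.py .542 .114 .018
```

```text
[0.5422 0.1132 0.0194] [2.3755 2.0554 0.0007]
scene 0.5 133 z [0.0137 0.0374 0.0545] fit [0.5418 0.113 ] top ((0.5446911454200745, 0.12374892830848694), 0.011643974110484123)
side 0.54 316 z [0.0148 0.0372 0.0536] fit [0.5421 0.1152] top ((0.5419089198112488, 0.11074893176555634), 0.01618032343685627)
wrist 0.88 6618 z [0.0157 0.0502 0.0522] fit [0.5408 0.114 ] top ((0.5407975912094116, 0.1148015707731247), 0.017275918275117874)
t 7.6 tcp [0.5422 0.1132 0.0194] F [-4.2835 -0.6637 13.3951] open 0.03395834535737009 tooly [ 0.9896 -0.1437  0.0009] q [ 0.185   0.5041  1.8818 -0.0001  0.7547  0.3293]
shift cm [ 0.08   -0.0331  0.1398] turn [ 0.0515 -0.0152 -0.2646]
```

Emit:
{"op": "apply_moves", "data": {
  "moves": [0,0,-0.1,0,0,0,0,0,-0.1,0,0,0,0,0,-0.1,0,0,0,0,0,-0.1,0,0,0],
  "grip": -0.3
}}

```text
t: 8.0
tcp_pos: [0.5421, 0.1131, 0.0181]
orientation: [-2.376, -2.056, 0.0]
force: [-0.7, 0.5, -0.9]
opening: 0.0553
```

Emit:
{"op": "apply_moves", "data": {
  "moves": [0,0,-2,0,0,0,0,0,-6,0,0,0,0,0,-11,0,0,0,0,0,-16,0,0,0,0,0,-20,0,0,0]
}}

```text
t: 8.5
tcp_pos: [0.5425, 0.1132, 0.2212]
orientation: [2.375, 2.055, 0.003]
force: [0.9, 0.1, 0.3]
opening: 0.0552
```

```bash
cat > e.py <<'E'
from h import *
np.set_printoptions(precision=4,suppress=True)
for c in ["scene","side","wrist"]:
    s=arm.snapshot(c); P=cloud(s,np.ones((480,640),bool),c=="wrist"); P=P[np.isfinite(P).all(1)]
    d=np.hypot(*(P[:,:2]-[.542,.114]).T)
    t=P[(d>.010)&(d<.020)&(P[:,2]>.03)&(P[:,2]<.1)]; print(c,"sleeve top z",np.percentile(t[:,2],[50,90,97]),"pin top",np.percentile(P[(d<.005)&(P[:,2]<.1)][:,2],[50,95]) if ((d<.005)&(P[:,2]<.1)).any() else None)
    bar=P[(P[:,2]>.150)&(P[:,2]<.17)&(np.hypot(P[:,0]-.483,P[:,1]+.183)<.06)]
    if len(bar)>30:
        bm=bar.mean(0);u=np.linalg.svd(bar-bm)[2]; q=(bar-bm)@u[0]; print("bar",len(bar),bm+u[0]*np.mean(np.percentile(q,[1,99])),u[0],np.ptp(np.percentile(q,[1,99])),"top",np.percentile(bar[:,2],95))
    if c!="wrist":
        Rm,t,K=cam(s); q=Rm@np.array([.542,.114,.04])+t; u,v=int(K[0,0]*q[0]/q[2]+K[0,2]),int(K[1,1]*q[1]/q[2]+K[1,2])
        cv2.imwrite(f"pics/{c}2.png",cv2.resize(s["image"][v-40:v+40,u-40:u+40],None,fx=5,fy=5,interpolation=2))
cv2.imwrite("pics/home.png",np.hstack([cv2.imread(f"pics/{c}2.png") for c in("scene","side")]))
E
python3 e.py; python3 go.py .483 -.183 .2
```

```text
scene sleeve top z [0.0486 0.0536 0.0545] pin top [0.0628 0.0644]
bar 310 [ 0.4855 -0.1829  0.1603] [ 0.1199  0.9928 -0.0055] 0.08987863200467425 top 0.164493118877474
side sleeve top z [0.046  0.0529 0.0537] pin top [0.0629 0.0643]
bar 563 [ 0.4799 -0.1832  0.1614] [-0.1294 -0.9912 -0.029 ] 0.08990488186785314 top 0.16424085136352107
wrist sleeve top z [0.0507 0.0516 0.0521] pin top [0.061  0.0622]
t 8.65 tcp [0.5436 0.1134 0.2212] F [-0.6526 -0.5536 -0.1911] open 0.0554895497989989 tooly [ 0.9896 -0.1437  0.0063] q [ 0.185   0.2921  1.631  -0.0001  1.2118  0.3292]
shift cm [-30.2105  -1.7546   2.0448] turn [ 0.3626 -0.1178 -0.2612]
```

View pics/home.png

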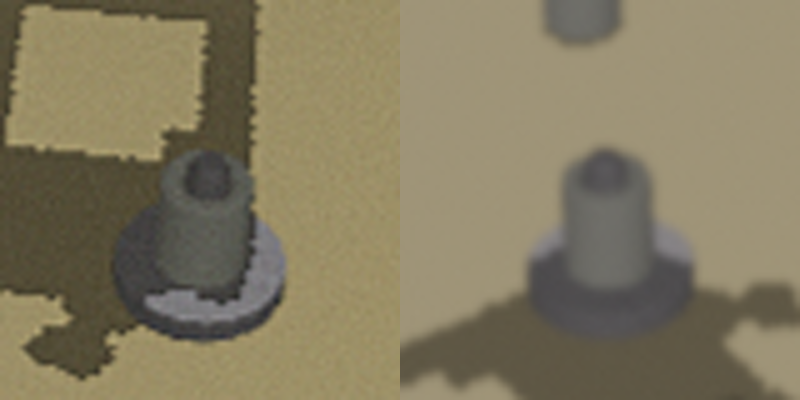

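The crops show the sleeve seated on the gauge base with the pin tip standing out of its bore, centre at about (205,220) and (605,220). Its top is at 0.052, which means fully home. Next is the hood.

Emit:
{"op": "apply_moves", "data": {
  "moves": [-4.9,-0.3,0,0,0,0,-9.8,-0.6,0,0,0,0,-14.7,-0.9,0.3,0,0,0,-19.6,-1.2,0.6,0,0,0,-24.5,-1.4,1,0,0,0]
}}

```text
t: 9.15
tcp_pos: [0.4914, -0.1287, 0.2063]
orientation: [-2.373, -2.054, 0.003]
force: [1.0, 0.3, -0.5]
opening: 0.0553
```

Emit:
{"op": "apply_moves", "data": {
  "moves": [-4,-0.3,0,0,0,0,-5.7,-0.4,0,0,0,0,-5.7,-0.4,0,0,0,0,-5.7,-0.4,0,0,0,0]
}}

```text
t: 9.55
tcp_pos: [0.4802, -0.1828, 0.2068]
orientation: [-2.374, -2.052, 0.002]
force: [0.0, 0.3, -0.9]
opening: 0.0552
```

```bash
python3 e.py|grep -A1 wrist; cp /dev/null /dev/null; python3 - <<'E'
from h import *
s=arm.snapshot("wrist"); cv2.imwrite("pics/wb.png",s["image"])
E
python3 go.py .4827 -.183 .139
```

```text
t 9.75 tcp [ 0.481  -0.182   0.2079] F [-0.6546 -0.1639  0.2253] open 0.05545030486749489 tooly [ 0.9899 -0.1421 -0.0007] q [-0.3842  0.2418  1.7373  0.0001  1.1633 -0.2417]
shift cm [-0.0746  0.1853  6.8916] turn [-0.0401 -0.0173 -0.1671]Traceback (most recent call last):
  File "e.py", line 6, in <module>
    t=P[(d>.010)&(d<.020)&(P[:,2]>.03)&(P[:,2]<.1)]; print(c,"sleeve top z",np.percentile(t[:,2],[50,90,97]),"pin top",np.percentile(P[(d<.005)&(P[:,2]<.1)][:,2],[50,95]) if ((d<.005)&(P[:,2]<.1)).any() else None)
                                                                            ~~~~~~~~~~~~~^^^^^^^^^^^^^^^^^^^
    return _quantile_unchecked(
        a, q, axis, out, overwrite_input, method, keepdims, weights)
    return _ureduce(a,
                    func=_quantile_ureduce_func,
    ...<5 lines>...
                    overwrite_input=overwrite_input,
                    method=method)
    r = func(a, **kwargs)
    result = _quantile(arr,
                       quantiles=q,
    ...<2 lines>...
                       out=out,
                       weights=wgt)
    slices_having_nans = np.isnan(arr[-1, ...])
                                  ~~~^^^^^^^^^
IndexError: index -1 is out of bounds for axis 0 with size 0
cp: '/dev/null' and '/dev/null' are the same file
```

View pics/wb.png

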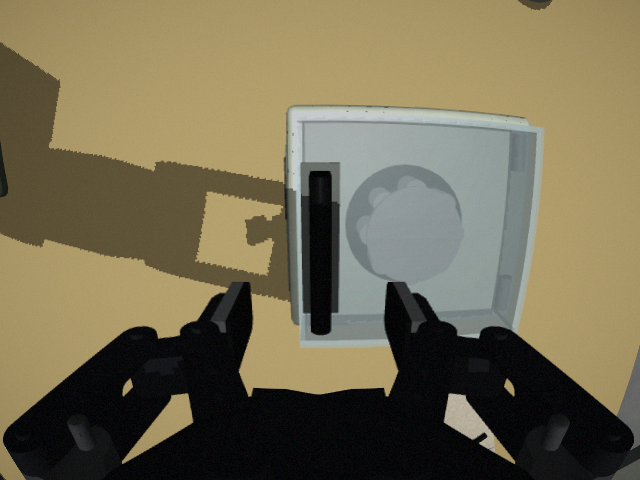

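The wrist view shows the bar at about (320,253), midway between the fingers and parallel to the pads. I descend and grip.

Emit:
{"op": "apply_moves", "data": {
  "moves": [0,0.1,2.5,0,0,0,0,0.1,5,0,0,0,0,0.1,6.5,0,0,0,0,0.1,6.9,0,0,0]
}}

```text
t: 10.15
tcp_pos: [0.481, -0.182, 0.1376]
orientation: [-2.372, -2.055, 0.003]
force: [-0.3, 0.6, 1.3]
opening: 0.0556
```

Emit:
{"op": "apply_moves", "data": {
  "moves": [0,0,0,0,0,0,0,0,0,0,0,0,0,0,0,0,0,0,0,0,0,0,0,0,0,0,0,0,0,0],
  "grip": 1,
  "grip_force": 60
}}

```text
t: 10.65
tcp_pos: [0.4819, -0.1833, 0.1404]
orientation: [2.375, 2.055, 0.0]
force: [-2.0, 1.9, 5.5]
opening: 0.0098
```

```bash
python3 go.py .4827 -.183 .139; python3 - <<'E'
# arc rows in tool axes (y=pump +x, z down), grasp point 19 mm behind TCP, tool tilt f*theta about tool x
import numpy as np
r=np.hypot(.155,.080); a0=np.arctan2(.080,-.155)
for th in range(5,55,5):
    t=np.radians(th); a=a0-t; by=r*np.cos(a)+.155; bz=-(r*np.sin(a)-.080)
    k=np.radians(.4*th) # tilt: tool z from down (0,1) towards -y
    y=by-.019*np.sin(k); z=bz+.019*(np.cos(k)-1)
    print(th,"y",round(y*100,2),"z",round(z*100,2),"tilt",.4*th)
E
```

```text
t 10.65 tcp [ 0.4819 -0.1833  0.1404] F [-1.956   1.8777  5.4637] open 0.009843328234480473 tooly [ 0.9896 -0.1435  0.0008] q [-0.3857  0.3048  1.8355 -0.0001  1.0004 -0.2417]
shift cm [0.0399 0.0756 0.1444] turn [ 0.0457  0.0159 -0.2507]
5 y 0.69 z -1.32 tilt 2.0
10 y 1.49 z -2.57 tilt 4.0
15 y 2.4 z -3.75 tilt 6.0
20 y 3.41 z -4.84 tilt 8.0
25 y 4.5 z -5.83 tilt 10.0
30 y 5.68 z -6.72 tilt 12.0
35 y 6.93 z -7.5 tilt 14.0
40 y 8.24 z -8.17 tilt 16.0
45 y 9.61 z -8.71 tilt 18.0
50 y 11.02 z -9.13 tilt 20.0
```

Emit:
{"op": "apply_moves", "data": {
  "moves": [0,0.3,-0.7,1,0,0,0,0.7,-1.3,2,0,0,0,1.1,-2,3,0,0,0,1.5,-2.6,4,0,0,0,1.5,-2.6,4,0,0]
}}

```text
t: 11.15
tcp_pos: [0.4958, -0.1852, 0.1654]
orientation: [-2.333, -2.019, 0.074]
force: [-4.3, 1.3, 0.9]
opening: 0.01
```

```bash
python3 go.py .4827 -.183 .139; cat > f.py <<'E'
from h import *
import sys
np.set_printoptions(precision=4,suppress=True)
x=np.array([.99,-.142]); y=np.array([.142,.99]); H=np.array([.5575,-.193])+.08*x
for c in ["scene","side"]:
    s=arm.snapshot(c); cv2.imwrite(f"pics/{c}_{sys.argv[1]}.png",s["image"])
    P=cloud(s,np.ones((480,640),bool)); u=(P[:,:2]-H)@x; w=(P[:,:2]-H)@y
    # hood side-wall / top band: points inside hood width, find plane of top near +-w edges away from gripper
    m=(abs(w)<.085)&(abs(w)>.057)&(u>-.2)&(u<.12)&(P[:,2]>.08)&(P[:,2]<.30)
    u,z=u[m],P[m,2]-.077
    # top plane: n.(u,z)=0.045 with n=(sin th,cos th); vote
    th=np.radians(np.arange(0,75,.5)); d=np.outer(u,np.sin(th))+np.outer(z,np.cos(th)); al=-np.outer(u,np.cos(th))+np.outer(z,np.sin(th))
    v=((abs(d-.045)<.002)&(al>.0)&(al<.17)).sum(0); print(c,m.sum(),[(float(np.degrees(th[i])),int(v[i])) for i in np.argsort(-v)[:5]])
E
python3 f.py o1
```

```text
t 11.15 tcp [ 0.4958 -0.1852  0.1654] F [-4.3476  1.3454  0.9498] open 0.009967503542290396 tooly [ 0.987  -0.1429 -0.0733] q [-0.3695  0.335   1.7198 -0.0176  1.1583 -0.2181]
shift cm [ 0.0261 -1.1298  2.7275] turn [-4.2017 -0.0257 -0.2392]
scene 3213 [(10.0, 1588), (9.5, 1549), (10.5, 1385), (9.0, 1254), (11.0, 1074)]
side 5802 [(9.5, 2481), (9.0, 2401), (10.0, 2286), (8.5, 1856), (10.5, 1692)]
```

```bash
python3 - <<'E'
import numpy as np
r=np.hypot(.155,.080); a0=np.arctan2(.080,-.155)
def P(th):
    a=a0-np.radians(th); k=np.radians(.4*th); return np.array([r*np.cos(a)-.019*np.sin(k), -r*np.sin(a)+.019*np.cos(k)])*100
for st in(10,30):
  k=np.radians(.4*st);c,s=np.cos(k),np.sin(k)
  for th in np.arange(st+4,st+21,4): d=P(th)-P(st); print(st,th,np.round([d[0]*c+d[1]*s,-d[0]*s+d[1]*c],2),round(.4*(th-st),1))
E
```

```text
10 14 [ 0.65 -0.99] 1.6
10 18 [ 1.37 -1.94] 3.2
10 22 [ 2.15 -2.83] 4.8
10 26 [ 2.99 -3.66] 6.4
10 30 [ 3.89 -4.43] 8.0
30 34 [ 0.84 -0.83] 1.6
30 38 [ 1.74 -1.59] 3.2
30 42 [ 2.69 -2.29] 4.8
30 46 [ 3.68 -2.91] 6.4
30 50 [ 4.72 -3.47] 8.0
```

Emit:
{"op": "apply_moves", "data": {
  "moves": [0,0.65,-1.0,1.6,0,0,0,1.35,-1.95,3.2,0,0,0,2.15,-2.85,4.8,0,0,0,3.0,-3.65,6.4,0,0,0,3.9,-4.45,8,0,0]
}}

```text
t: 11.75
tcp_pos: [0.5364, -0.1908, 0.2075]
orientation: [-2.247, -1.944, 0.209]
force: [-5.9, 1.9, 2.2]
opening: 0.0099
```

```bash
python3 f.py o2;python3 go.py .4827 -.183 .139
```

```text
scene 3488 [(29.000000000000004, 1870), (29.500000000000004, 1827), (28.500000000000004, 1631), (29.999999999999996, 1528), (28.0, 1211)]
side 5594 [(29.500000000000004, 1776), (29.000000000000004, 1724), (29.999999999999996, 1690), (28.500000000000004, 1255), (30.5, 1193)]
t 11.85 tcp [ 0.5377 -0.191   0.2083] F [-7.2066  2.7503  5.818 ] open 0.009854803419689272 tooly [ 0.9673 -0.1402 -0.2113] q [-0.339   0.4356  1.4612 -0.0405  1.454  -0.186 ]
shift cm [-0.005  -3.9724  7.9489] turn [-12.1975  -0.0673  -0.2496]
```

Emit:
{"op": "apply_moves", "data": {
  "moves": [0,0.85,-0.85,1.6,0,0,0,1.75,-1.6,3.2,0,0,0,2.7,-2.3,4.8,0,0,0,3.7,-2.95,6.4,0,0,0,4.75,-3.5,8,0,0]
}}

```text
t: 12.35
tcp_pos: [0.5903, -0.1983, 0.2334]
orientation: [-2.159, -1.868, 0.331]
force: [-5.5, 3.5, 6.4]
opening: 0.0099
```

```bash
python3 f.py o3;python3 go.py .4827 -.183 .139
```

```text
scene 3538 [(49.0, 1942), (49.5, 1839), (48.5, 1769), (50.0, 1466), (48.00000000000001, 1405)]
side 4825 [(49.0, 754), (49.5, 687), (48.5, 683), (50.0, 601), (48.00000000000001, 577)]
t 12.45 tcp [ 0.592  -0.1985  0.234 ] F [-4.4598  3.2294 11.4435] open 0.009673773277185145 tooly [ 0.93   -0.1345 -0.3422] q [-0.3131  0.5841  1.1702 -0.0575  1.7318 -0.1686]
shift cm [-0.0416 -7.1177 12.7069] turn [-20.008   -0.0976  -0.2389]
```

View pics/side_o3.png

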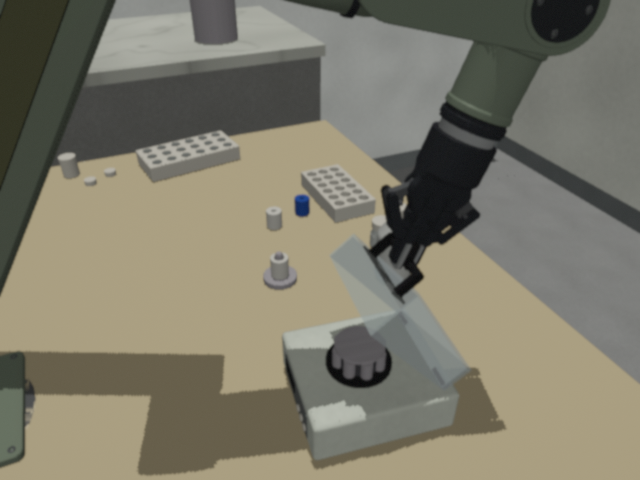

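View pics/scene_o3.png

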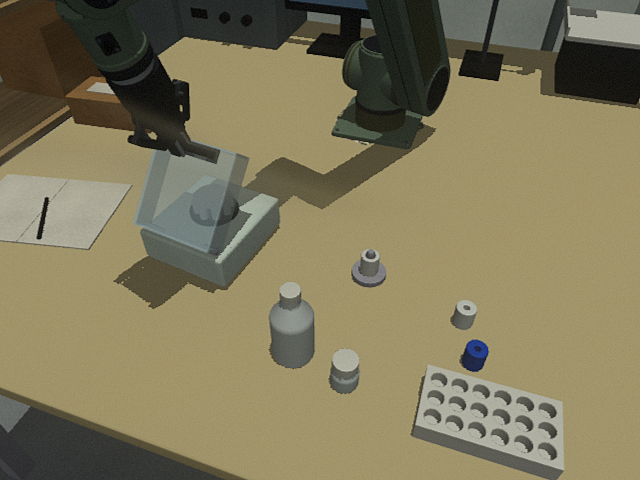

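Emit:
{"op": "apply_moves", "data": {
  "moves": [0,0.1,-0.1,0,0,0,0,0.1,-0.1,0,0,0,0,0.1,-0.1,0,0,0,0,0.1,-0.1,0,0,0,0,0.1,-0.1,0,0,0]
}}

```text
t: 12.95
tcp_pos: [0.5924, -0.1986, 0.2342]
orientation: [-2.162, -1.871, 0.327]
force: [-2.4, 3.1, 7.6]
opening: 0.0097
```

```bash
python3 f.py o4;python3 go.py .4827 -.183 .139; python3 e.py | grep sleeve; python3 f.py o5; python3 go.py .4827 -.183 .139 | head -1
```

```text
scene 3548 [(49.5, 1921), (50.0, 1846), (49.0, 1704), (50.5, 1540), (48.5, 1319)]
side 4823 [(49.0, 758), (49.5, 694), (48.5, 640), (50.0, 626), (48.00000000000001, 566)]
t 13.05 tcp [ 0.5925 -0.1985  0.2342] F [-2.5896  4.0723  8.2545] open 0.009581280020020394 tooly [ 0.9305 -0.1347 -0.3407] q [-0.3131  0.584   1.1695 -0.057   1.7311 -0.1685]
shift cm [-0.0498 -7.1786 12.7283] turn [-19.9181  -0.112   -0.2448]
scene sleeve top z [0.0485 0.0538 0.0546] pin top [0.0625 0.0642]
side sleeve top z [0.0465 0.0529 0.0537] pin top [0.0619 0.0636]
scene 3556 [(49.5, 1943), (50.0, 1895), (49.0, 1690), (50.5, 1584), (48.5, 1312)]
side 4819 [(49.0, 750), (49.5, 686), (48.5, 634), (50.0, 622), (48.00000000000001, 568)]
t 13.3 tcp [ 0.5925 -0.1986  0.2342] F [-2.7777  2.7868  8.6125] open 0.009922789955499082 tooly [ 0.9305 -0.1347 -0.3407] q [-0.3132  0.584   1.1696 -0.057   1.731  -0.1685]Traceback (most recent call last):
  File "e.py", line 6, in <module>
    t=P[(d>.010)&(d<.020)&(P[:,2]>.03)&(P[:,2]<.1)]; print(c,"sleeve top z",np.percentile(t[:,2],[50,90,97]),"pin top",np.percentile(P[(d<.005)&(P[:,2]<.1)][:,2],[50,95]) if ((d<.005)&(P[:,2]<.1)).any() else None)
                                                                            ~~~~~~~~~~~~~^^^^^^^^^^^^^^^^^^^
    return _quantile_unchecked(
        a, q, axis, out, overwrite_input, method, keepdims, weights)
    return _ureduce(a,
                    func=_quantile_ureduce_func,
    ...<5 lines>...
                    overwrite_input=overwrite_input,
                    method=method)
    r = func(a, **kwargs)
    result = _quantile(arr,
                       quantiles=q,
    ...<2 lines>...
                       out=out,
                       weights=wgt)
    slices_having_nans = np.isnan(arr[-1, ...])
                                  ~~~^^^^^^^^^
IndexError: index -1 is out of bounds for axis 0 with size 0
```

The hood is steady at about 49.5° and the sleeve is home. I hand in.

```bash
python3 -c "
from station import arm
print(arm.finish_job())"
```

```text
the job is handed in; nothing more can be done
None
```

I slid the wide-bore sleeve fully home onto the gauge pin while the hood was still shut, and let go of it there. I then gripped the hood's bar, swung the hood open, and handed the job in at about 13.3 s with the hood held still.

- **Hood angle:** the last checks put it at about 49.5° (scene camera) and 49° (side camera). It was unchanged between two looks 0.25 s apart.
- **Sleeve:** its top stood at 52–54 mm, where 52 mm means fully home. The last look confirmed this from the scene and side cameras only, because the wrist camera no longer saw the gauge.
- **Other objects:** in the last scene picture the tight sleeve, the blue look-alike, the bottle and the jar stood where they had been.
- **Readings that disagreed:** the gripper read about 9.8 mm on the 12 mm bar, though the hold was steady. A force of about 9 N remained at the wrist while holding, well under the limits.

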